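# Set the stop of a hinged drilling jig, close it, pin it and keep it pressed shut

## Task

Set up the hinged drilling jig: first slide its stop until it is level with the pointed index clip, then swing the upper half down until it is shut, and push the straight-gripped locating pin from the stand fully home through the aligned holes of both halves. Leave the ball-headed plug in the stand. Do not let go of the pin: the program finishes while still gripping it and pressing it down firmly (about 10 N), so that the two halves are held pressed shut.

Things in the scene. Friction and masses are not known exactly. Their poses are not given: they have to be found in the camera images.
- jig: Clamshell drilling jig, fixed to the worktop: grey base plate 165 x 170 x 10 mm with an aluminium lower half on it (top face 30 mm above the worktop) and an aluminium upper half hinged at the back. Origin: centre of the jig on the worktop surface; x points away from the robot towards the hinge, y along the stop's track, z up.
- jig_hole (a point): Centre of the mouth of the 14.5 mm hole in the lower half, on its top face (30 mm above the worktop, 20 mm deep), at (10, 0, 30) mm in the jig's frame. When the upper half is shut, its own 14.5 mm hole lies straight above; the upper half's top face is then 41 mm above the worktop (10 mm thick plate).
- jig_hinge (a point): Middle of the upper half's hinge axis, at (70, 0, 36) mm in the jig's frame; the axis runs along the jig's y.
- lid (a joint): Opening angle of the upper half in rad: 0 shut (lying flat on the lower half), up to 1.4 open; starts about 0.9 to 1.25, its free edge raised up and leaning towards the robot. Stiff hinge: it stays where it is left; a few newtons at its free edge move it.
- lid_push (a point): Point on the outer (upper) face of the upper half, 82 mm from the hinge axis and 13 mm from its free edge, midway along y: push here to shut it. The plate is 110 mm wide and 10 mm thick, its outer face 5 mm from the plane through the hinge axis. Two low ribs (6 mm) stand 40 mm either side of the middle.
- stop (a joint): Position of the sliding stop along its track in m: grows towards the jig's +y, range -0.055 to 0.055. It stays where it is left (about 1.5 N to move).
- stop_grip (a point): Centre of the stop's black upright grip fin: 14 mm thick along y, 22 mm along x, 30 mm tall; this point is 43 mm above the worktop and the fin's top is at 58 mm. The fin stands on a steel carriage (top 29 mm above the worktop) at the front of the jig.
- index (a point): Centre of the small pointed dark steel index clip (14 mm wide, 14 mm tall) fixed on the front edge of the jig's base plate, 17 mm above the worktop, its axes parallel to the jig's. The stop is set when the fin's centre and the clip are at the same place along the jig's y.
- stand: Pin stand fixed to the worktop: wooden block 46 x 124 mm, 34 mm tall, on a 62 x 140 mm steel foot, with two 14.5 mm holes at y = -35 and +35 mm in its frame. Origin: centre of its underside; y along its length.
- pin_center (a point): Centre of the grip of the loose upright steel pin (89 mm, 0.1 kg) in either hole of the stand: straight grip 18 mm thick, 56 mm tall; below it a 28 mm collar, 5 mm thick; then a 12 mm shank, 28 mm long, tapered nose. This point is 61 mm above the nose, 33 mm above the collar's underside; z up. It is 67 mm above the worktop in the stand, 74 mm when home in the shut jig (collar on the upper half).
- plug_ball (a point): Centre of the 28 mm ball of the other, ball-headed plug in the stand (short 14 mm shank, same collar), 62 mm above the worktop. It stays in the stand.
Not all that is in view belongs to the job. Leave any blue or purple look-alike of the part that bears pin_center alone.

How it is judged:
By the outcome, as a careful person would: the job done as asked, in the order asked, and still so for the second after the job is handed in, while the arm keeps its last pose, push and grip.
It also fails if it takes over 64 s, if anything falls off the work surface, if the arm or the gripper's body presses on something with over 40 N, if the wrist force passes 120 N, or if a joint passes its speed limit or range.

## Robot

A 7-joint arm with a two-finger parallel gripper is mounted at the origin on a cart in front of the work surface, level with it; the furniture and walls round the work are solid. World frame = base frame: x ahead of the robot, y to its left, z up, the work surface at z = 0. Lengths are in m, angles in rad, forces in N, time in s.
With the tool pointing down it reaches from about 0.425 to 0.875 m from the base axis. Payload 4.7 kg.
Tool frame: the origin (TCP) lies midway between the tips of the shut fingers; the grasp point (between the pads) lies 19 mm behind it (ctrl.grip_point_offset is the distance from the TCP to the grasp point, in m); z points along the fingers, y is the line along which they close (so a half turn about z gives the same grasp; the last joint's range is limited). The gripper opens to 87 mm and grips with 3 to 60 N. Pads are 19 mm wide; open, the fingers measure 117 mm over their backs; the gripper's body (75 mm by 190 mm) begins 51 mm behind the grasp point.
Start: joints at [-1.168, 0.321, -0.07, 1.45, 0.023, 1.371, -0.057], TCP at [0.246, 0.601, 0.223] pointing down, gripper open.
Joint ranges: [-2.86, 2.86], [-0.3, 2.09], [-1.38, 1.24], [0.06, 2.45], [-1.56, 4.7], [0.09, 2.05], [-2.69, 2.69]. Speed limits (rad/s): [2.57, 2.57, 3.14, 3.14, 3.14, 3.14, 3.14].

## Interface

Orientations are given as a rotation vector (axis times angle).
In Python, from bench import ctrl gives the robot as it stands. The module is installed in compiled form; this text tells all that it offers.
- The arm moves only by the shell command python3 -m handwheel 'ROWS' [OPENING] [FORCE]. ROWS is JSON, a list of rows, each an object of numbers: "x", "y", "z": the shift along the tool's x, y, z in m; "wx", "wy", "wz": the turn, a rotation vector about the tool's x, y, z in degrees. A call has 1 to 10 rows; each row is the pose to reach, as a shift and turn from the pose commanded when the call began, along the tool's axes at that moment; what a row does not reach only later rows make up. A row lasts 1/12 s, in which the tool goes at most 41.7 mm and 7.16 degrees, less where a joint would pass 70% of its speed; a pose out of reach is approached as far as the arm can. A call with a gripper value outside its range is refused whole. OPENING is the finger opening in m, from 0 to 0.087, set as the call begins (- or left out, the last holds). The fingers move at their own pace and stop on an object; FORCE is the grip in N (left out, the last holds). Time passes only in rows, so rows that repeat a pose let the fingers close. It gives the time, the measured TCP pose, the force, the opening and the grip force at its end, in the units of the state.
- ctrl.get_state(): the state, without advancing time (a new reading comes with each control period).
- ctrl.get_image(name): name is "scene" or "top"; returns a dict with "image" (420x560x3 uint8, red, green, blue), "K" (3x3 intrinsics, pixels), "world_to_cam" (4x4, takes a point from world to camera coordinates). Camera axes: x right, y down, z forward; pixel columns grow to the right and rows downward; lengths in m; the calibration is good to about 2 mm. A picture is of the moment at which its call begins. There is no depth.
- ctrl.close_job(): hands the job in; it is judged then, once.
The state is a dict: "time": time; "joint_positions": joint angles; "qd": joint speeds; "joint_torque": joint torques, N m; "position": TCP position; "tool_rot": TCP orientation; "ft_force": force on the tool from outside, world axes, zero at the start; "torque": the same for the moment, N m; "grip_width": opening from 0.0 (shut) to 1.0 (fully open); "grip_force": force on a finger pad.
Only numpy, scipy, OpenCV 4.12 (cv2) and the standard library are available. Lean on these libraries where they do the work, as an engineer would, in place of code of your own. Each camera call takes 0.05 s, during which the arm holds its last target. There are 200 camera calls.

## Working session

There is one attempt and no reset: what is moved stays moved. The work goes in short steps, Python scripts to look and compute and a shell command to move; the robot and the scene stay as the last step left them, time stands still between calls to the robot, and variables do not carry over. Pictures are saved under pics/ and viewed, at most 11 in all, crops included, and the job is handed in when it is done.

```bash
mkdir -p pics; cat > h.py <<'E'
import numpy as np, cv2
from bench import ctrl
from scipy.spatial.transform import Rotation as R
def grab(n,f=None):
    d=ctrl.get_image(n)
    if f: cv2.imwrite('pics/'+f,d['image'][:,:,::-1])
    return d
def ray(d,u,v):
    T=np.array(d['world_to_cam']);K=np.array(d['K'])
    r=T[:3,:3].T@np.linalg.solve(K,[u,v,1]);c=-T[:3,:3].T@T[:3,3];return c,r
def onz(d,u,v,z):
    c,r=ray(d,u,v);return c+r*(z-c[2])/r[2]
def proj(d,p):
    T=np.array(d['world_to_cam']);q=np.array(d['K'])@(T[:3,:3]@np.array(p)+T[:3,3]);return q[:2]/q[2]
def tool(p):  # world target -> shift in tool axes
    s=ctrl.get_state();return R.from_rotvec(s['tool_rot']).inv().apply(np.array(p)-s['position'])
E
python3 - <<'E'
from h import *
for n in('scene','top'):
    d=grab(n,n+'0.png');T=np.array(d['world_to_cam']);print(n,d['K'],-T[:3,:3].T@T[:3,3])
s=ctrl.get_state();print(s);print(R.from_rotvec(s['tool_rot']).as_matrix().round(3))
E
```

```text
scene [[413.53055523   0.         272.92967034]
 [  0.         413.53055523 209.52329784]
 [  0.           0.           1.        ]] [-0.10542126  0.50104111  0.45420477]
top [[491.09465611   0.         280.38173838]
 [  0.         491.09465611 215.9013864 ]
 [  0.           0.           1.        ]] [0.34569077 0.06895607 1.16262841]
{'time': 0.1, 'joint_positions': array([-1.16788574,  0.32178316, -0.07008407,  1.45154513,  0.02261208,
        1.37080927, -0.05689334]), 'qd': array([-1.69520004e-03, -1.36723984e-03, -4.01895913e-04, -1.78865558e-03,
        2.37460103e-08,  1.94825859e-03, -2.58066397e-03]), 'joint_torque': array([ 5.62191497e-05, -4.92569947e+01, -4.05807188e-01, -3.13399994e+01,
       -6.42835326e-02,  3.94646998e-02,  7.00328542e-05]), 'position': array([0.24626834, 0.60100443, 0.22155258]), 'tool_rot': array([-6.06800995e-01, -3.08219189e+00,  2.73631209e-03]), 'ft_force': array([-0.68939365, -0.12645916,  0.65767996]), 'torque': array([-0.05607868,  0.02138082,  0.00100268]), 'grip_force': 0.0, 'grip_width': 0.9959069770546587}
[[-0.925  0.379 -0.001]
 [ 0.379  0.925 -0.002]
 [-0.    -0.002 -1.   ]]
```

View pics/scene0.png

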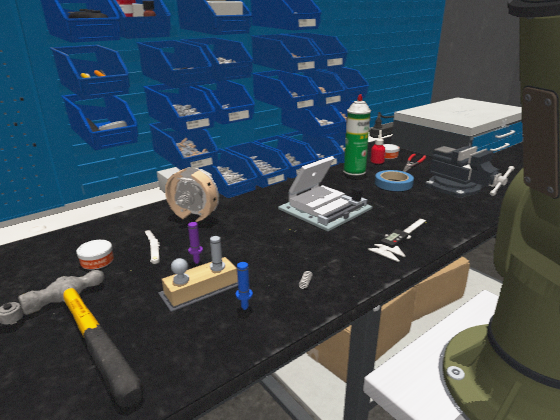

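View pics/top0.png

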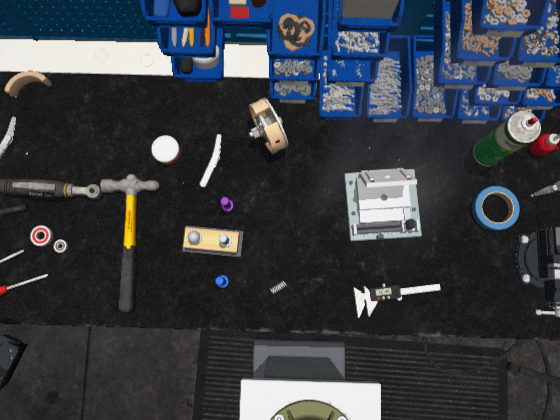

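Candidates for the pin: the grey straight-gripped pin in the stand (scene 216,252; top 224,240), the ball plug (180,268; 195,236), the purple look-alike (194,240; 227,204) and the blue one (243,285; 222,281). By the description it is the grey one in the stand. The jig is at scene (325,195), top (384,205), with the fin near top (409,226).

```bash
python3 - <<'E'
from h import *
a=cv2.imread('pics/top0.png');b=cv2.imread('pics/scene0.png')
A=cv2.resize(a[160:250,338:430],(400,391),interpolation=cv2.INTER_CUBIC)
C=cv2.resize(a[215:265,175:250],(390,260),interpolation=cv2.INTER_CUBIC)
B=cv2.resize(b[150:230,275:375],(400,320),interpolation=cv2.INTER_CUBIC)
D=cv2.resize(b[220:310,155:260],(390,334),interpolation=cv2.INTER_CUBIC)
o=np.zeros((600,800,3),np.uint8)
o=np.zeros((730,800,3),np.uint8);o[:391,:400]=A;o[:260,405:795]=C;o[395:715,:400]=B;o[395:729,405:795]=D
cv2.imwrite('pics/c0.png',cv2.resize(o,(657,600)))
d=ctrl.get_image('top');e=ctrl.get_image('scene')
print(proj(d,[0.246,.601,.22]),proj(d,[0,0,0]),proj(e,[0.246,.601,.22]))
for n,u,v,z in(('pin',224,240,.095),('fin',409,226,.058),('jig',384,205,.01)):print(n,onz(d,u,v,z))
E
```

```text
[ -3.68805303 340.59928942] [308.68268885 452.96302293] [-125.2154362   373.20031615]
pin [0.46026743 0.19891902 0.095     ]
fin [ 0.50780073 -0.2148055   0.058     ]
jig [ 0.56377152 -0.1682827   0.01      ]
```

View pics/c0.png

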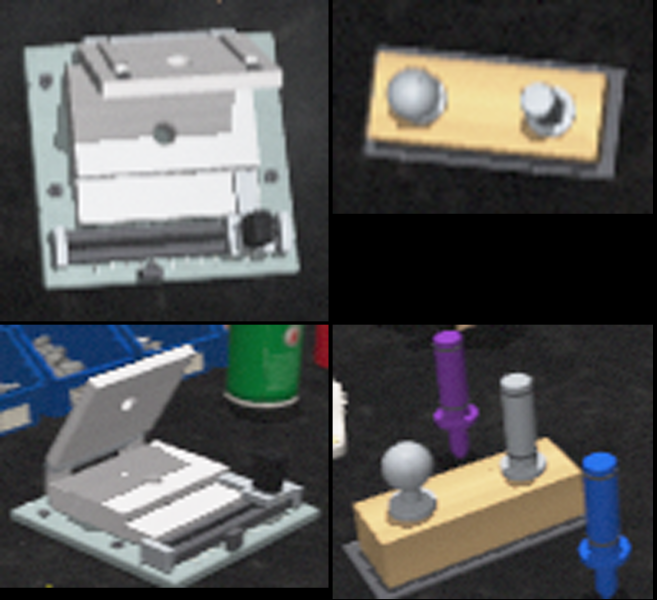

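```bash
python3 - <<'E'
from h import *
d=ctrl.get_image('top');im=d['image'];e=ctrl.get_image('scene')
hsv=cv2.cvtColor(im,cv2.COLOR_RGB2HSV)
print('plate hsv',hsv[215,349],hsv[232,360],'fin',hsv[224,410])
m=cv2.inRange(hsv,(60,8,90),(100,70,255));m[:160]=0;m[250:]=0;m[:,:338]=0;m[:,430:]=0
m=cv2.morphologyEx(m,cv2.MORPH_CLOSE,np.ones((3,3)))
n,l,st,_=cv2.connectedComponentsWithStats(m);k=1+st[1:,4].argmax();print(st[k])
pts=cv2.findContours((l==k).astype(np.uint8),0,1)[0];pts=np.vstack(pts).reshape(-1,2)
w=np.array([onz(d,u,v,.01)[:2] for u,v in pts],np.float32)
(c,sz,a)=cv2.minAreaRect(w);print('plate',c,sz,a);print(cv2.boxPoints((c,sz,a)))
print('hole',onz(d,384.2,197.2,.03),'clip',onz(d,380.0,236.1,.024))
# dark fin top
v=hsv[:,:,2]
print(v[215:240:1,398:424])
b=(im.max(2)<60).astype(np.uint8);
print('clip area\n',v[228:242,370:392])
E
```

```text
plate hsv [ 88  21 197] [109  18 112] fin [120   8  65]
[ 345  172   77   69 1503]
plate (0.5659947991371155, -0.16447117924690247) (0.16549816727638245, 0.16942797601222992) 5.259151458740234
[[ 0.47582912 -0.08769865]
 [ 0.491359   -0.25641337]
 [ 0.6561605  -0.2412437 ]
 [ 0.6406306  -0.07252899]]
hole [ 0.57863068 -0.16473339  0.03      ] clip [ 0.48713109 -0.15569822  0.024     ]
[[239 240 239 240 240 235 176 226 225 227 226 222 214 194 194 192 189 193
  189 192 189 126  50  51  47  49]
 [239 240 240 239 239 233 152 227 226 227 226 224 209 193 191 191 190 192
  192 193 188 160  51  46  48  48]
 [239 240 241 240 240 232 134 228 227 227 227 223 215 194 191 189 188 191
  193 193 191 173  49  51  48  46]
 [240 240 239 240 239 234 132 229 226 227 225 177 175 148 154 171 190 193
  191 192 190 173  48  51  49  48]
 [241 239 227 224 211 213 135 194 209 168 152  95  97  81  90 120 184 163
  193 215 209 172  60  50  50  49]
 [185 181 163 165 215 219 197 163 134  65  53  64  65  57  57  72 131 116
  192 227 222 176  64  47  50  46]
 [106 125  99 127 232 227 222 141  43  47  48  64  62  61 
[... 2627 characters left out ...]
1 104 142 179 198 203 221 197
  193 192 191 197]
 [204 201 203 200 201 197 156 129 126 111 112 109 114 144 201 202 208 198
  196 197 195 194]
 [203 201 204 205 202 197 117  55 113 117 114 114 116 129 200 202 198 199
  199 198 199 196]
 [201 204 204 204 204 200 119  55  88  97  94  91  93 128 186 185 185 185
  183 179 177 174]
 [185 185 186 186 182 177 111  79  79  77  72  70  74  95 127 119 116 123
  117 112 109 104]
 [118 115 119 117 110 107  72  57  57  58  55  54  55  50  44  37  41  42
   38  42  38  36]
 [ 36  40  33  41  36  30  30  35  36  33  32  33  39  40  37  35  32  39
   36  35  39  33]
 [ 31  37  37  36  37  35  29  34  31  38  32  38  41  45  38  34  32  34
   34  36  37  35]]
```

```bash
cat >> h.py <<'E'
J=np.array([0.567,-0.1645,0]); yaw=np.radians(5.26)
RJ=R.from_euler('z',yaw).as_matrix()
def tojig(p): return RJ.T@(np.array(p)-J)
def fromjig(*p): return J+RJ@np.array(p)
E
python3 - <<'E'
from h import *
d=ctrl.get_image('top')
f=onz(d,411.3,223.2,.058);c=onz(d,380.2,235.5,.024)
print('fin',f,tojig(f),'clip',c,tojig(c),'hole',tojig(onz(d,384.2,197.2,.03)))
t=fromjig(*tojig(f)[:2],.15)
print('to via',tool([.5,.25,.22]),'fin above',tool(t))
E
```

```text
fin [ 0.51436853 -0.22010724  0.058     ] [-0.05750765 -0.05054806  0.058     ] clip [ 0.48855243 -0.15616968  0.024     ] [-0.07735354  0.01548696  0.024     ] hole [ 0.0115603  -0.00129865  0.03      ]
to via [-0.36786557 -0.22898047  0.0024275 ] fin above [-0.55938632 -0.65851626  0.07261358]
```

```bash
r='{"x":-0.368,"y":-0.229}'
python3 -m handwheel '[{"x":-0.368,"y":-0.229},{"x":-0.368,"y":-0.229},{"x":-0.368,"y":-0.229},{"x":-0.368,"y":-0.229},{"x":-0.368,"y":-0.229},{"x":-0.368,"y":-0.229},{"x":-0.368,"y":-0.229},{"x":-0.368,"y":-0.229},{"x":-0.368,"y":-0.229},{"x":-0.368,"y":-0.229}]' 0.05
python3 - <<'E'
from h import *
print(tool(fromjig(-.0575,-.0505,.15)));print(R.from_rotvec(ctrl.get_state()['tool_rot']).as_matrix().round(3))
E
```

```text
[-0.55937089 -0.6584701   0.07261356]
[[-0.925  0.379 -0.   ]
 [ 0.379  0.925 -0.   ]
 [-0.    -0.    -1.   ]]invalid input at $[0]: expected keys x, y, z, wx, wy, wz
```

All six keys are needed in each row.

```bash
python3 -m handwheel '[{"x":-0.04,"y":-0.025,"z":0,"wx":0,"wy":0,"wz":0},{"x":-0.075,"y":-0.047,"z":0,"wx":0,"wy":0,"wz":0},{"x":-0.11,"y":-0.069,"z":0,"wx":0,"wy":0,"wz":0},{"x":-0.145,"y":-0.091,"z":0,"wx":0,"wy":0,"wz":0},{"x":-0.18,"y":-0.113,"z":0,"wx":0,"wy":0,"wz":0},{"x":-0.215,"y":-0.135,"z":0,"wx":0,"wy":0,"wz":0},{"x":-0.25,"y":-0.157,"z":0,"wx":0,"wy":0,"wz":0},{"x":-0.285,"y":-0.179,"z":0,"wx":0,"wy":0,"wz":0},{"x":-0.32,"y":-0.2,"z":0,"wx":0,"wy":0,"wz":0},{"x":-0.33,"y":-0.21,"z":0,"wx":0,"wy":0,"wz":0}]' 0.05
python3 - <<'E'
from h import *
print(tool(fromjig(-.0575,-.0505,.15)));print(ctrl.get_state()['joint_positions'])
E
```

```text
time: 1.18
position: [0.4766, 0.2754, 0.223]
tool_rot: [0.619, 3.077, -0.003]
ft_force: [-0.4, -1.0, -0.3]
grip_width: 0.578
grip_force: 0.0
[-0.22625071 -0.44215151  0.07422434]
[-0.74414093  0.10590651  0.18305342  1.70919025 -0.01625874  1.32705461
  0.61543579]
```

```bash
python3 -m handwheel '[{"x":-0.018,"y":-0.035,"z":0,"wx":0,"wy":0,"wz":-4},{"x":-0.036,"y":-0.07,"z":0,"wx":0,"wy":0,"wz":-8},{"x":-0.054,"y":-0.105,"z":0,"wx":0,"wy":0,"wz":-12},{"x":-0.072,"y":-0.14,"z":0,"wx":0,"wy":0,"wz":-16},{"x":-0.09,"y":-0.175,"z":0,"wx":0,"wy":0,"wz":-20},{"x":-0.108,"y":-0.21,"z":0,"wx":0,"wy":0,"wz":-24},{"x":-0.126,"y":-0.245,"z":0,"wx":0,"wy":0,"wz":-27.6},{"x":-0.144,"y":-0.28,"z":0,"wx":0,"wy":0,"wz":-27.6},{"x":-0.162,"y":-0.315,"z":0,"wx":0,"wy":0,"wz":-27.6},{"x":-0.18,"y":-0.35,"z":0,"wx":0,"wy":0,"wz":-27.6}]'
python3 - <<'E'
from h import *
print(tool(fromjig(-.0575,-.0505,.15)));print(R.from_rotvec(ctrl.get_state()['tool_rot']).as_matrix().round(3),ctrl.get_state()['joint_positions'])
E
```

```text
time: 2.02
position: [0.5059, -0.1119, 0.223]
tool_rot: [-0.146, 3.137, 0.001]
ft_force: [0.1, -0.1, -0.6]
grip_width: 0.571
grip_force: 0.0
[ 0.00176211 -0.10849979  0.07295629]
[[-0.996 -0.093  0.001]
 [-0.093  0.996  0.001]
 [-0.001  0.    -1.   ]] [-0.3574674   0.02970907  0.53893859  1.79255153 -0.01648118  1.3224737
  1.84928557]
```

```bash
python3 -m handwheel '[{"x":0,"y":-0.036,"z":0.02,"wx":0,"wy":0,"wz":0},{"x":0,"y":-0.072,"z":0.045,"wx":0,"wy":0,"wz":0},{"x":0.001,"y":-0.105,"z":0.07,"wx":0,"wy":0,"wz":0},{"x":0.001,"y":-0.105,"z":0.073,"wx":0,"wy":0,"wz":0},{"x":0.001,"y":-0.105,"z":0.073,"wx":0,"wy":0,"wz":0}]'
python3 - <<'E'
from h import *
d=grab('top','t1.png');e=grab('scene','s1.png')
print(tojig(ctrl.get_state()['position']),proj(e,fromjig(-.0575,-.0505,.058)),proj(d,ctrl.get_state()['position']))
A=cv2.resize(cv2.imread('pics/t1.png')[130:260,330:440],(500,590));B=cv2.resize(cv2.imread('pics/s1.png')[80:240,290:380],(300,533))
o=np.zeros((590,800,3),np.uint8);o[:,:500]=A;o[:533,500:]=B;cv2.imwrite('pics/c1.png',o)
E
```

```text
time: 2.43
position: [0.5127, -0.2167, 0.1475]
tool_rot: [0.138, -3.134, -0.0]
ft_force: [0.2, 1.0, 0.3]
grip_width: 0.574
grip_force: 0.0
[-0.05606079 -0.04419653  0.14980175] [355.70151246 187.79166644] [419.63197213 216.37704346]
```

View pics/c1.png

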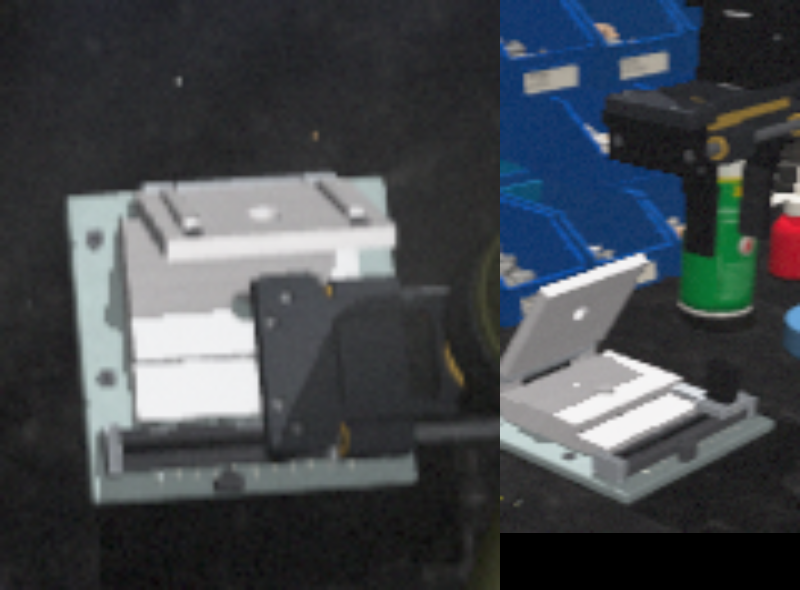

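The picture shows the gripper hanging above the fin (crop 722,380 right; fin visible), with the lid (crop 265,215) clear of it. I'll descend straight onto the fin.

```bash
python3 -m handwheel '[{"x":0.001,"y":-0.003,"z":0.03,"wx":0,"wy":0,"wz":0},{"x":0.001,"y":-0.003,"z":0.06,"wx":0,"wy":0,"wz":0},{"x":0.001,"y":-0.003,"z":0.06,"wx":0,"wy":0,"wz":0},{"x":0.001,"y":-0.003,"z":0.06,"wx":0,"wy":0,"wz":0}]'
python3 - <<'E'
from h import *
print(tool(fromjig(-.0575,-.0505,.035)))
E
```

```text
time: 2.87
position: [0.5142, -0.2156, 0.0897]
tool_rot: [0.15, -3.137, -0.002]
ft_force: [-0.1, -0.5, 0.1]
grip_width: 0.576
grip_force: 0.0
[ 0.00016221 -0.00450003  0.0546929 ]
```

```bash
python3 -m handwheel '[{"x":0,"y":-0.0045,"z":0.018,"wx":0,"wy":0,"wz":0},{"x":0,"y":-0.0045,"z":0.036,"wx":0,"wy":0,"wz":0},{"x":0,"y":-0.0045,"z":0.048,"wx":0,"wy":0,"wz":0},{"x":0,"y":-0.0045,"z":0.054,"wx":0,"wy":0,"wz":0},{"x":0,"y":-0.0045,"z":0.054,"wx":0,"wy":0,"wz":0}]'
python3 -m handwheel '[{"x":0,"y":0,"z":0,"wx":0,"wy":0,"wz":0},{"x":0,"y":0,"z":0,"wx":0,"wy":0,"wz":0},{"x":0,"y":0,"z":0,"wx":0,"wy":0,"wz":0},{"x":0,"y":0,"z":0,"wx":0,"wy":0,"wz":0},{"x":0,"y":0,"z":0,"wx":0,"wy":0,"wz":0},{"x":0,"y":0,"z":0,"wx":0,"wy":0,"wz":0}]' 0.005 12
python3 - <<'E'
from h import *
p=tojig(ctrl.get_state()['position']);print(p)
E
```

```text
time: 3.28
position: [0.5148, -0.2214, 0.0356]
tool_rot: [0.148, -3.138, -0.001]
ft_force: [0.1, 0.3, 0.3]
grip_width: 0.576
grip_force: 0.0
time: 3.78
position: [0.5147, -0.222, 0.0359]
tool_rot: [-0.146, 3.138, 0.001]
ft_force: [-0.2, 2.0, 1.6]
grip_width: 0.204
grip_force: 0.8
[-0.05730701 -0.05247994  0.03587513]
```

```bash
python3 -m handwheel '[{"x":0,"y":0,"z":0,"wx":0,"wy":0,"wz":0},{"x":0,"y":0,"z":0,"wx":0,"wy":0,"wz":0},{"x":0,"y":0,"z":0,"wx":0,"wy":0,"wz":0},{"x":0,"y":0,"z":0,"wx":0,"wy":0,"wz":0}]'
python3 - <<'E'
from h import *
p=tojig(ctrl.get_state()['position']);print(p)
E
```

```text
time: 4.12
position: [0.5148, -0.222, 0.0358]
tool_rot: [-0.146, 3.138, 0.0]
ft_force: [-0.2, 1.4, 2.5]
grip_width: 0.158
grip_force: 12.0
[-0.05728824 -0.05250422  0.0357644 ]
```

```bash
python3 -m handwheel '[{"x":0,"y":0.01,"z":0,"wx":0,"wy":0,"wz":0},{"x":0,"y":0.02,"z":0,"wx":0,"wy":0,"wz":0},{"x":0,"y":0.03,"z":0,"wx":0,"wy":0,"wz":0},{"x":0,"y":0.04,"z":0,"wx":0,"wy":0,"wz":0},{"x":0,"y":0.05,"z":0,"wx":0,"wy":0,"wz":0},{"x":0,"y":0.06,"z":0,"wx":0,"wy":0,"wz":0},{"x":0,"y":0.066,"z":0,"wx":0,"wy":0,"wz":0},{"x":0,"y":0.066,"z":0,"wx":0,"wy":0,"wz":0},{"x":0,"y":0.066,"z":0,"wx":0,"wy":0,"wz":0}]'
python3 - <<'E'
from h import *
p=tojig(ctrl.get_state()['position']);print(p)
d=grab('top','t2.png');e=grab('scene','s2.png')
A=cv2.resize(cv2.imread('pics/t2.png')[180:250,340:430],(450,350),interpolation=2);B=cv2.resize(cv2.imread('pics/s2.png')[150:230,280:380],(700,560)[:2],interpolation=2)
cv2.imwrite('pics/c2.png',B)
E
```

```text
time: 4.87
position: [0.5084, -0.1548, 0.0357]
tool_rot: [0.148, -3.138, -0.003]
ft_force: [-0.7, 0.8, 4.0]
grip_width: 0.159
grip_force: 12.0
[-0.05742528  0.01499159  0.0357207 ]
```

View pics/c2.png

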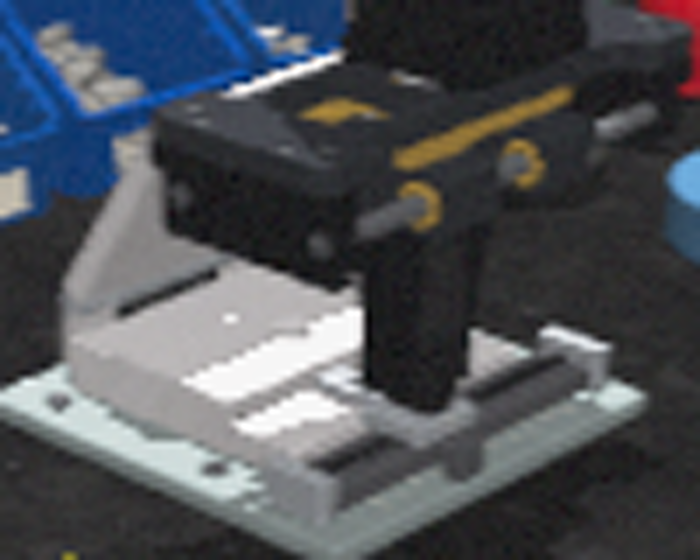

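The crop shows the gripped stop just behind the clip (crop 462,455). I'll release, clear the view and measure the fin against the clip.

```bash
python3 -m handwheel '[{"x":0,"y":0,"z":0,"wx":0,"wy":0,"wz":0},{"x":0,"y":0,"z":0,"wx":0,"wy":0,"wz":0},{"x":0,"y":0,"z":0,"wx":0,"wy":0,"wz":0},{"x":0,"y":0,"z":-0.03,"wx":0,"wy":0,"wz":0},{"x":0,"y":0,"z":-0.06,"wx":0,"wy":0,"wz":0},{"x":0,"y":0.04,"z":-0.09,"wx":0,"wy":0,"wz":0},{"x":0,"y":0.08,"z":-0.09,"wx":0,"wy":0,"wz":0},{"x":0,"y":0.12,"z":-0.09,"wx":0,"wy":0,"wz":0},{"x":0,"y":0.16,"z":-0.09,"wx":0,"wy":0,"wz":0},{"x":0,"y":0.18,"z":-0.09,"wx":0,"wy":0,"wz":0}]' 0.034
python3 - <<'E'
from h import *
d=grab('top','t3.png');e=grab('scene','s3.png');np.save('t3.npy',d,allow_pickle=True)
A=cv2.resize(cv2.imread('pics/t3.png')[205:245,360:400],(400,400),interpolation=2);B=cv2.resize(cv2.imread('pics/s3.png')[165:230,285:365],(400,325),interpolation=2)
o=np.zeros((400,800,3),np.uint8);o[:,:400]=A;o[:325,400:]=B;cv2.imwrite('pics/c3.png',o)
v=d['image'].max(2)
print(v[216:242,368:392])
E
```

```text
time: 5.8
position: [0.4907, 0.0278, 0.1254]
tool_rot: [0.153, -3.138, -0.003]
ft_force: [-0.0, 0.1, 0.1]
grip_width: 0.391
grip_force: 0.0
[[249 249 250 249 249 249 249 249 246 176 241 241 242 241 238 231 249 249
  248 249 248 249 249 248]
 [249 250 249 249 249 249 249 249 245 159 241 240 242 240 238 234 249 249
  248 249 249 248 248 248]
 [250 249 249 249 249 249 249 249 245 156 243 241 242 242 240 241 249 249
  249 248 249 249 248 248]
 [249 248 249 249 249 249 249 248 247 152 244 240 241 243 241 244 248 249
  249 248 248 248 248 249]
 [250 249 249 248 249 249 249 249 245 144 245 242 239 199 183 193 200 207
  240 233 221 214 205 204]
 [249 249 240 237 232 222 215 235 235 177 226 198 172 103  83  79  85  99
  175 158 147 136 129 125]
 [206 199 174 175 162 143 139 237 235 225 199  98  47  61  69  70  67  70
  105 148 128 129 125 129]
 [135 121 126 131 124 107 125 244 239 197 143  53  47  61  75  70  66  68
   91 160 130 130 127 130]
 [138 126 130 131 124 114 113 240 234 142  88  54  44  62  74  70  70  70
   88 191 132 130 129 131]
 [128 128 127 128 129 125 118 236 235 146  87  51  
[... 966 characters left out ...]
26 219 220 219 201 193 188 133 112 122 124 121 118 123 155 220 219
  222 213 214 210 215 209]
 [218 219 218 221 220 221 220 211 130  62 126 130 127 125 131 142 218 220
  218 217 216 216 216 215]
 [218 221 220 218 221 221 222 218 132  65  96 105  97  99 102 140 202 203
  200 202 200 194 195 189]
 [211 200 203 201 203 203 200 191 123  85  86  88  84  79  83 104 135 131
  128 130 128 123 118 115]
 [145 134 132 129 131 125 123 117  78  67  66  68  63  62  65  57  50  47
   45  44  45  45  44  39]
 [ 54  43  46  45  45  38  41  38  40  38  39  41  42  43  45  46  42  39
   41  44  44  43  45  40]
 [ 42  43  38  44  43  46  44  37  37  42  45  45  44  43  47  48  42  39
   39  41  45  44  41  44]]
```

View pics/c3.png

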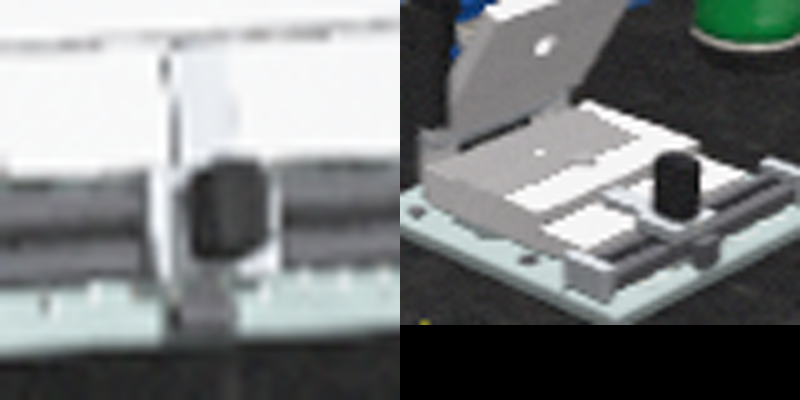

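```bash
python3 - <<'E'
from h import *
d=ctrl.get_image('top')
f=onz(d,383.15,225.2,.058);c=onz(d,380.2,235.5,.024);print(tojig(f),tojig(c))
# lid: outer face edge check points: free edge corners visible in t3
e=ctrl.get_image('scene')
for th in (.9,1.0,1.1,1.2):
    r=lambda s,n,y:fromjig(.07-s*np.cos(th)-n*np.sin(th)*1,y,.036+s*np.sin(th)-n*np.cos(th)*-1) 
    print(th,'outer free-edge corners top',[proj(d,r(.095,.005,y)).round(1) for y in(.055,-.055)],'scene',[proj(e,r(.095,.005,y)).round(1) for y in(.055,-.055)],[proj(e,r(.095,-.005,y)).round(1) for y in(.055,-.055)])
E
```

```text
[-0.05798282  0.0136422   0.058     ] [-0.07735354  0.01548696  0.024     ]
0.9 outer free-edge corners top [array([366.5, 193.3]), array([416.8, 190.2])] scene [array([307.2, 170.5]), array([337.4, 159.6])] [array([304.7, 172.2]), array([334.9, 161.2])]
1.0 outer free-edge corners top [array([366.6, 189.5]), array([417.1, 186.3])] scene [array([304.9, 167.7]), array([335.2, 156.9])] [array([302.2, 169. ]), array([332.5, 158.2])]
1.1 outer free-edge corners top [array([366.6, 185.5]), array([417.2, 182.3])] scene [array([302.4, 165.1]), array([332.8, 154.5])] [array([299.7, 166. ]), array([330. , 155.5])]
1.2 outer free-edge corners top [array([366.5, 181.3]), array([417.2, 178.1])] scene [array([299.9, 162.9]), array([330.3, 152.5])] [array([297. , 163.4]), array([327.4, 153.1])]
```

```bash
python3 - <<'E'
from h import *
e=ctrl.get_image('scene');im3=e['image'];im1=cv2.imread('pics/s1.png')[:,:,::-1]
def plane(u,v,xj):
    c,r=ray(e,u,v);n=RJ[:,0];t=(xj-n@(c-J))/(n@r);return tojig(c+r*t)
print(im1.max(2)[184:206,346:368]);print(im3.max(2)[192:226,332:356])
for u,v,x in((356.6,194,-.0575),(340.4,202.4,-.0575),(346.2,215.4,-.0785)):print(plane(u,v,x))
d=ctrl.get_image('top')
for th in (.9,.95,1.,1.05,1.1,1.15,1.2):
    r=lambda n,y:fromjig(.07-.095*np.cos(th)+n*np.sin(th),y,.036+.095*np.sin(th)+n*np.cos(th))
    print(th,[proj(c,r(n,y)).round(1) for c in(d,e) for n in(.005,-.005) for y in(.055,-.055)])
E
```

```text
[[ 45  44  44  47  46  39  44  44  47  48  47  42  42  46  45  47  41  45
   44  48  42  44]
 [ 47  51  48  46  47  46  44  43  46  43  42  47  44  43  40  40  44  45
   42  44  40  41]
 [ 48  44  54  48  47  42  45  45  47  45  43  42  45  47  46  46  43  45
   45  39  43  47]
 [ 53  48  53  53  49  49  48  48  39  41  42  44  51  44  50  49  49  49
   41  43  42  43]
 [ 47  47  51  52  47  47  40  37  30  37  37  36  44  49  48  51  44  46
   41  44  45  43]
 [ 42  43  42  48  43  43  36  36  39  38  38  35  37  40  43  46  45  47
   38  46  45  45]
 [ 41  45  46  48  46  42  36  30  34  33  37  39  39  39  40  39  42  43
   44  45  40  47]
 [ 48  45  47  51  47  46  39  36  30  33  34  32  29  39  31  33  40  41
   45  44  45  46]
 [ 38  48  50  47  52  48  36  33  33  39  33  31  34  36  34  38  38  45
   41  42  44  45]
 [ 45  38  45  47  45  38  33  31  38  35  31  33  31  37  31  40  39  43
   40  43  42  46]
 [ 43  42  45  41  38  38  34  35  31  34  36  33  33  39  32  37  41  42
   46  42  42  42]
 [148  71  43  44  44  36  33  29  31  33  26  26  34  34  37  35  43  41
   
[... 5119 characters left out ...]
ay([366.2, 188. ]), array([416.6, 184.8]), array([301. , 165.5]), array([331.4, 154.9]), array([303.6, 168.4]), array([333.9, 157.6])]
1.1 [array([366.2, 181.5]), array([416.8, 178.3]), array([366.3, 185.9]), array([416.7, 182.8]), array([299.7, 164.2]), array([330.1, 153.8]), array([302.4, 167. ]), array([332.7, 156.3])]
1.15 [array([366.2, 179.3]), array([416.8, 176.1]), array([366.3, 183.8]), array([416.7, 180.7]), array([298.4, 163. ]), array([328.8, 152.7]), array([301.1, 165.6]), array([331.5, 155. ])]
1.2 [array([366.1, 177.1]), array([416.8, 173.9]), array([366.2, 181.7]), array([416.8, 178.5]), array([297., 162.]), array([327.4, 151.7]), array([299.8, 164.3]), array([330.2, 153.9])]
```

Both views agree that the fin is about 1.9 mm short of the clip, so I'll regrip it that much further along.

```bash
python3 -m handwheel '[{"x":0,"y":-0.04,"z":0,"wx":0,"wy":0,"wz":0},{"x":0,"y":-0.08,"z":0,"wx":0,"wy":0,"wz":0},{"x":0,"y":-0.12,"z":0,"wx":0,"wy":0,"wz":0},{"x":0,"y":-0.155,"z":0,"wx":0,"wy":0,"wz":0},{"x":0,"y":-0.178,"z":0,"wx":0,"wy":0,"wz":0},{"x":0,"y":-0.178,"z":0.03,"wx":0,"wy":0,"wz":0},{"x":0,"y":-0.178,"z":0.06,"wx":0,"wy":0,"wz":0},{"x":0,"y":-0.178,"z":0.08,"wx":0,"wy":0,"wz":0},{"x":0,"y":-0.178,"z":0.09,"wx":0,"wy":0,"wz":0},{"x":0,"y":-0.178,"z":0.09,"wx":0,"wy":0,"wz":0}]'
python3 -m handwheel '[{"x":0,"y":0,"z":0,"wx":0,"wy":0,"wz":0},{"x":0,"y":0,"z":0,"wx":0,"wy":0,"wz":0},{"x":0,"y":0,"z":0,"wx":0,"wy":0,"wz":0},{"x":0,"y":0,"z":0,"wx":0,"wy":0,"wz":0},{"x":0,"y":0,"z":0,"wx":0,"wy":0,"wz":0},{"x":0,"y":0,"z":0,"wx":0,"wy":0,"wz":0},{"x":0,"y":0,"z":0,"wx":0,"wy":0,"wz":0}]' 0.005 12
python3 -c "
from h import *
print(tojig(ctrl.get_state()['position']))"
```

```text
time: 6.93
position: [0.5059, -0.1558, 0.0333]
tool_rot: [0.142, -3.134, 0.0]
ft_force: [-0.6, 0.7, -0.3]
grip_width: 0.391
grip_force: 0.0
time: 7.52
position: [0.5094, -0.1548, 0.0368]
tool_rot: [-0.146, 3.136, -0.0]
ft_force: [-0.3, -1.5, 6.6]
grip_width: 0.158
grip_force: 12.0
[-0.05649782  0.01491209  0.03684806]
```

```bash
python3 -m handwheel '[{"x":0,"y":0.001,"z":0,"wx":0,"wy":0,"wz":0},{"x":0,"y":0.001,"z":0,"wx":0,"wy":0,"wz":0},{"x":0,"y":0.001,"z":0,"wx":0,"wy":0,"wz":0}]'
python3 -c "
from h import *
print(tojig(ctrl.get_state()['position']))"
python3 -m handwheel '[{"x":0,"y":0,"z":0,"wx":0,"wy":0,"wz":0},{"x":0,"y":0,"z":0,"wx":0,"wy":0,"wz":0},{"x":0,"y":0,"z":0,"wx":0,"wy":0,"wz":0},{"x":0,"y":0,"z":-0.03,"wx":0,"wy":0,"wz":0},{"x":0,"y":0,"z":-0.06,"wx":0,"wy":0,"wz":0},{"x":0,"y":0.04,"z":-0.09,"wx":0,"wy":0,"wz":0},{"x":0,"y":0.08,"z":-0.11,"wx":0,"wy":0,"wz":0},{"x":0,"y":0.12,"z":-0.14,"wx":0,"wy":0,"wz":0},{"x":0,"y":0.15,"z":-0.16,"wx":0,"wy":0,"wz":0},{"x":0,"y":0.18,"z":-0.17,"wx":0,"wy":0,"wz":0}]' 0.034
python3 - <<'E'
from h import *
d=grab('top','t4.png');e=grab('scene','s4.png')
print(d['image'].max(2)[220:240,374:392]);print(e['image'].max(2)[194:218,334:356])
E
```

```text
time: 7.77
position: [0.5093, -0.1542, 0.0369]
tool_rot: [-0.146, 3.136, -0.001]
ft_force: [-0.9, -0.5, 6.2]
grip_width: 0.162
grip_force: 12.0
[-0.05647119  0.0155856   0.03686482]
time: 8.6
position: [0.4918, 0.0234, 0.2064]
tool_rot: [-0.144, 3.136, 0.001]
ft_force: [2.3, 0.1, -0.8]
grip_width: 0.39
grip_force: 0.0
[[250 247 173 245 242 239 201 200 192 200 206 235 238 235 222 215 207 202]
 [230 230 206 226 225 194  98 103  77  82  96 156 193 167 148 136 128 124]
 [231 233 234 194 138  91  55  71  67  67  66  88 180 128 128 129 126 125]
 [239 242 237 149  43  46  53  72  71  65  66  92 193 130 128 131 121 126]
 [233 238 193 116  48  45  50  68  68  65  64  92 189 132 127 125 128 129]
 [205 237 151 133  44  51  48  68  72  70  59  80 157 109  97  97  97  97]
 [173 235 150 145  46  54  46  68  72  69  66  77 140  79  77  76  70  74]
 [157 240 156 148  47  47  47  66  73  68  64  75 140  76  69  72  70  74]
 [139 241 155 145  54  46  46  65  73  68  60  79 143 103 107 111 111 109]
 [130 240 156 144  61  47  39  55  59  56  60 128 175 138 125 126 128 130]
 [121 240 153 148  81  42  38 
[... 2253 characters left out ...]
8 123 122 100  77  70  68  71
   69  82 118 182]
 [121 123 124 126 143 197 180 134 123 136 130 107  96  90  78  67  69  84
  109 179 212 219]
 [ 59  82 116 120 122 136 134 124 121 105  97 113 120 122 107  88 171 207
  216 225 217 211]
 [ 53  56  61  81 114 129 118  87  77  87 113 125 120  94  80 147 186 202
  207 210 209 207]
 [ 83 103 121 120 104  81  78  70  64  70  71  73  76  71  87 174 207 207
  207 209 199 188]
 [123 123 119 108  83  71  71  67  62  64  68  75  67  71  88 174 209 207
  203 188 163 131]
 [120 108  85  68  71  71  69  81  96  84  67  67  63  68  89 176 203 192
  167 131 114 109]
 [ 84  70  68  68  69  82 111 127 123  88  67  70  67  69 131 176 166 133
  116 107 103  79]]
```

Top and scene now agree that the fin and clip are level within about 0.5 mm. The lid is next: I'll go behind its outer face with closed fingers and sweep it shut along its arc.

```bash
python3 - <<'E'
from h import *
print('to A',tool(fromjig(.075,0,.17)),'B',tool(fromjig(.075,0,.116)))
p0=np.array([.075,.116])
for th in np.arange(1.25,-.01,-.125):
    s=.08;x=.07-s*np.cos(th)+.005*np.sin(th)+.0095;z=.036+s*np.sin(th)+.005*np.cos(th);print(round(th,3),'x',round(p0[0]-x,4),'z',round(p0[1]-z,4))
E
```

```text
to A [-0.12859301 -0.20267278  0.03676184] B [-0.12832252 -0.20289521  0.09076071]
1.25 x 0.016 z 0.0025
1.125 x 0.0255 z 0.0057
1.0 x 0.0345 z 0.01
0.875 x 0.0429 z 0.0154
0.75 x 0.0506 z 0.0218
0.625 x 0.0575 z 0.0291
0.5 x 0.0633 z 0.0373
0.375 x 0.0681 z 0.046
0.25 x 0.0718 z 0.0554
0.125 x 0.0743 z 0.0651
0.0 x 0.0755 z 0.075
```

```bash
python3 -m handwheel '[{"x":-0.02,"y":-0.03,"z":0,"wx":0,"wy":0,"wz":0},{"x":-0.04,"y":-0.06,"z":0,"wx":0,"wy":0,"wz":0},{"x":-0.06,"y":-0.09,"z":0,"wx":0,"wy":0,"wz":0},{"x":-0.08,"y":-0.12,"z":0,"wx":0,"wy":0,"wz":0},{"x":-0.1,"y":-0.15,"z":0,"wx":0,"wy":0,"wz":0},{"x":-0.12,"y":-0.18,"z":0.01,"wx":0,"wy":0,"wz":0},{"x":-0.1285,"y":-0.2,"z":0.03,"wx":0,"wy":0,"wz":0},{"x":-0.1285,"y":-0.203,"z":0.06,"wx":0,"wy":0,"wz":0},{"x":-0.1285,"y":-0.203,"z":0.09,"wx":0,"wy":0,"wz":0},{"x":-0.1285,"y":-0.203,"z":0.09,"wx":0,"wy":0,"wz":0}]' 0 20
python3 - <<'E'
from h import *
p=tojig(ctrl.get_state()['position']);print(p)
B=grab('scene','s5.png');A=grab('top','t5.png')
a=cv2.resize(cv2.imread('pics/s5.png')[110:230,280:380],(400,480));b=cv2.resize(cv2.imread('pics/t5.png')[130:250,330:430],(400,480))
cv2.imwrite('pics/c5.png',np.hstack([a,b]))
E
```

```text
time: 9.53
position: [0.6337, -0.1674, 0.1066]
tool_rot: [0.143, -3.126, -0.003]
ft_force: [-1.7, 0.9, -1.2]
grip_width: 0.005
grip_force: 0.0
[ 0.06619784 -0.00903991  0.10663406]
```

View pics/c5.png

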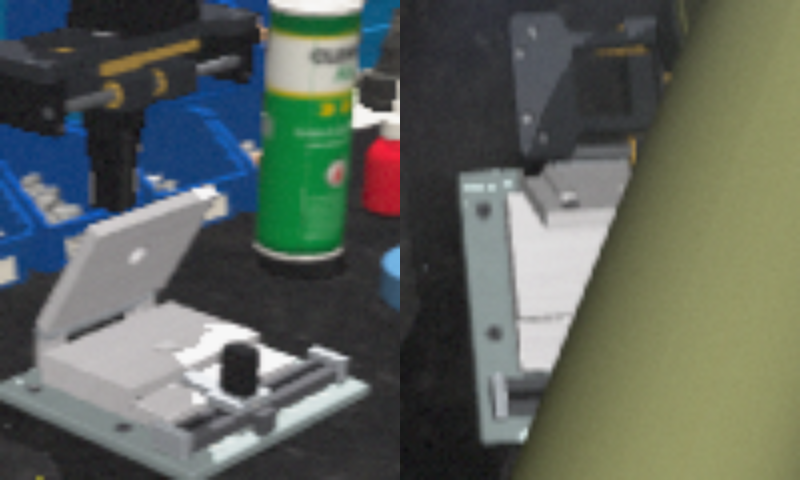

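Fingers are behind the open lid (crop 115,180), and the fin stands by the clip (crop 240,370 / 262,415). I'll let the arm settle, then work out the arc from the real pose.

```bash
python3 -m handwheel '[{"x":0,"y":0.008,"z":0,"wx":0,"wy":0,"wz":0},{"x":0,"y":0.008,"z":0,"wx":0,"wy":0,"wz":0},{"x":0,"y":0.008,"z":0,"wx":0,"wy":0,"wz":0}]'
python3 - <<'E'
from h import *
st=ctrl.get_state();p0=tojig(st['position']);print(p0,st['joint_positions'].round(2))
for th in np.arange(1.2,-.01,-.1):
    s=.08;x=.07-s*np.cos(th)+.005*np.sin(th)+.0095;z=.036+s*np.sin(th)+.005*np.cos(th);print(round(th,3),tool(fromjig(x,p0[1],z)).round(4))
E
```

```text
time: 9.88
position: [0.6392, -0.1584, 0.1165]
tool_rot: [-0.149, 3.134, 0.001]
ft_force: [-0.4, 0.0, 0.8]
grip_width: 0.005
grip_force: 0.0
[ 0.07247768 -0.00056538  0.11645525] [-0.25  0.45  0.6   1.58 -0.27  1.19  2.06]
1.2 [0.0173 0.0001 0.004 ]
1.1 [0.0248 0.0001 0.0068]
1.0 [0.032  0.0001 0.0103]
0.9 [0.0388 0.0001 0.0145]
0.8 [0.0452 0.0001 0.0194]
0.7 [0.051  0.0002 0.0249]
0.6 [0.0563 0.0002 0.0309]
0.5 [0.0609 0.0002 0.0375]
0.4 [0.0649 0.0002 0.0445]
0.3 [0.0681 0.0002 0.0518]
0.2 [0.0706 0.0002 0.0594]
0.1 [0.0723 0.0002 0.0672]
-0.0 [0.0733 0.0002 0.0752]
```

```bash
python3 -m handwheel '[{"x":0.017,"y":0,"z":0.004,"wx":0,"wy":0,"wz":0},{"x":0.025,"y":0,"z":0.007,"wx":0,"wy":0,"wz":0},{"x":0.032,"y":0,"z":0.01,"wx":0,"wy":0,"wz":0},{"x":0.039,"y":0,"z":0.0145,"wx":0,"wy":0,"wz":0},{"x":0.045,"y":0,"z":0.0195,"wx":0,"wy":0,"wz":0},{"x":0.051,"y":0,"z":0.025,"wx":0,"wy":0,"wz":0},{"x":0.0565,"y":0,"z":0.031,"wx":0,"wy":0,"wz":0},{"x":0.061,"y":0,"z":0.0375,"wx":0,"wy":0,"wz":0},{"x":0.065,"y":0,"z":0.0445,"wx":0,"wy":0,"wz":0},{"x":0.065,"y":0,"z":0.0445,"wx":0,"wy":0,"wz":0}]'
python3 -c "
from h import *
print(tojig(ctrl.get_state()['position']), tool(fromjig(.0,0,.041)))"
```

```text
time: 10.72
position: [0.5708, -0.1656, 0.0676]
tool_rot: [0.145, -3.134, -0.001]
ft_force: [0.0, -0.3, 0.5]
grip_width: 0.006
grip_force: 0.1
[ 0.00367102 -0.00145755  0.06761956] [0.00356769 0.00143343 0.02663491]
```

```bash
python3 -m handwheel '[{"x":0.003,"y":0.001,"z":0.007,"wx":0,"wy":0,"wz":0},{"x":0.005,"y":0.001,"z":0.014,"wx":0,"wy":0,"wz":0},{"x":0.006,"y":0.001,"z":0.021,"wx":0,"wy":0,"wz":0},{"x":0.006,"y":0.001,"z":0.026,"wx":0,"wy":0,"wz":0},{"x":0.006,"y":0.001,"z":0.029,"wx":0,"wy":0,"wz":0},{"x":0.006,"y":0.001,"z":0.029,"wx":0,"wy":0,"wz":0},{"x":0.006,"y":0.001,"z":0.029,"wx":0,"wy":0,"wz":0}]'
python3 - <<'E'
from h import *
print(tojig(ctrl.get_state()['position']))
E
```

```text
time: 11.3
position: [0.5659, -0.1656, 0.0413]
tool_rot: [0.145, -3.136, -0.002]
ft_force: [-4.5, 0.4, 12.3]
grip_width: 0.003
grip_force: 5.7
[-0.00120984 -0.00100171  0.04133952]
```

```bash
python3 -m handwheel '[{"x":0,"y":0,"z":-0.03,"wx":0,"wy":0,"wz":0},{"x":0,"y":0,"z":-0.07,"wx":0,"wy":0,"wz":0},{"x":0.01,"y":0.03,"z":-0.11,"wx":0,"wy":0,"wz":0},{"x":0.02,"y":0.065,"z":-0.13,"wx":0,"wy":0,"wz":0},{"x":0.03,"y":0.105,"z":-0.14,"wx":0,"wy":0,"wz":0},{"x":0.04,"y":0.145,"z":-0.14,"wx":0,"wy":0,"wz":0},{"x":0.05,"y":0.185,"z":-0.14,"wx":0,"wy":0,"wz":0},{"x":0.06,"y":0.215,"z":-0.14,"wx":0,"wy":0,"wz":0},{"x":0.065,"y":0.22,"z":-0.14,"wx":0,"wy":0,"wz":0},{"x":0.065,"y":0.22,"z":-0.14,"wx":0,"wy":0,"wz":0}]' 0.04
python3 - <<'E'
from h import *
d=grab('top','t6.png');e=grab('scene','s6.png')
print('top',onz(d,224,238.4,.095),'collar',onz(d,225.9,240.8,.039),'scene',onz(e,215.8,238.5,.095))
print(ctrl.get_state()['position'])
a=cv2.resize(cv2.imread('pics/t6.png')[160:260,170:430],(780,300));b=cv2.resize(cv2.imread('pics/s6.png')[140:320,140:400],(433,300))
o=np.zeros((600,780,3),np.uint8);o[:300]=a;o[300:,:433]=b
c=cv2.resize(cv2.imread('pics/t6.png')[170:230,350:420],(345,296));o[300:596,435:]=c;cv2.imwrite('pics/c6.png',o)
E
```

```text
time: 12.13
position: [0.48, 0.0513, 0.18]
tool_rot: [0.157, -3.136, -0.002]
ft_force: [-0.3, -0.5, -1.1]
grip_width: 0.459
grip_force: 0.0
top [0.46377992 0.19908204 0.095     ] collar [0.46455191 0.20128128 0.039     ] scene [0.45588828 0.20368837 0.095     ]
[0.48180212 0.04723461 0.18037415]
```

View pics/c6.png

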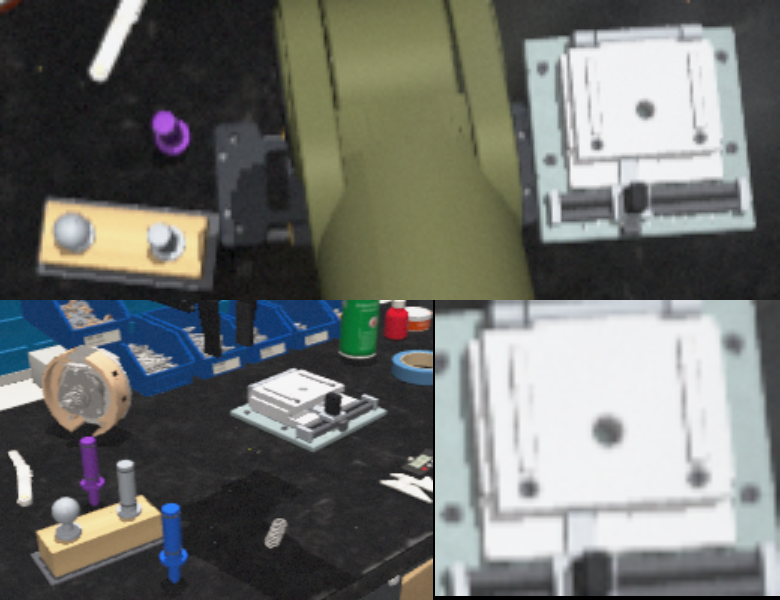

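The lid lies flat and shut, with its hole at top (384.9,196.8), and the stop is beside the clip. The grey pin is at crop (163,240) and the ball plug at (72,232), both in the stand. Now above the pin.

```bash
python3 - <<'E'
from h import *
print(tool([.463,.2,.18]))
E
python3 -m handwheel '[{"x":0,"y":0,"z":0,"wx":0,"wy":0,"wz":0},{"x":0.003,"y":0.035,"z":0,"wx":0,"wy":0,"wz":0},{"x":0.003,"y":0.07,"z":0,"wx":0,"wy":0,"wz":0},{"x":0.003,"y":0.105,"z":0,"wx":0,"wy":0,"wz":0},{"x":0.003,"y":0.14,"z":0,"wx":0,"wy":0,"wz":0},{"x":0.003,"y":0.15,"z":0.01,"wx":0,"wy":0,"wz":0},{"x":0.003,"y":0.15,"z":0.03,"wx":0,"wy":0,"wz":0},{"x":0.003,"y":0.15,"z":0.05,"wx":0,"wy":0,"wz":0},{"x":0.003,"y":0.15,"z":0.05,"wx":0,"wy":0,"wz":0},{"x":0.003,"y":0.15,"z":0.05,"wx":0,"wy":0,"wz":0}]'
python3 - <<'E'
from h import *
print(tool([.463,.2,.055]))
d=grab('top');im=d['image'][170:230,350:420];g=im.max(2)
m=(g<150).astype(np.uint8);n,l,s,c=cv2.connectedComponentsWithStats(m)
for k in range(1,n):
    if 6<s[k,4]<60: print(c[k]+[350,170],s[k,4])
e=grab('scene','s7.png')
cv2.imwrite('pics/c7.png',cv2.resize(cv2.imread('pics/s7.png')[150:320,130:280],(600,600)[:2]))
E
```

```text
[0.00449999 0.15385243 0.00032159]
time: 13.07
position: [0.465, 0.1949, 0.1297]
tool_rot: [0.142, -3.136, 0.003]
ft_force: [0.3, 0.6, -0.0]
grip_width: 0.462
grip_force: 0.0
[0.00132492 0.00539754 0.07464913]
[357.25454545 172.54545455] 55
[367.85714286 172.14285714] 7
[410.09090909 178.36363636] 11
[350.66666667 182.44444444] 9
[384.70833333 196.        ] 24
[402.88888889 205.66666667] 9
[368.66666667 207.88888889] 9
[413.5 209. ] 12
[352.8 213. ] 10
[352.1 227.2] 10
```

View pics/c7.png

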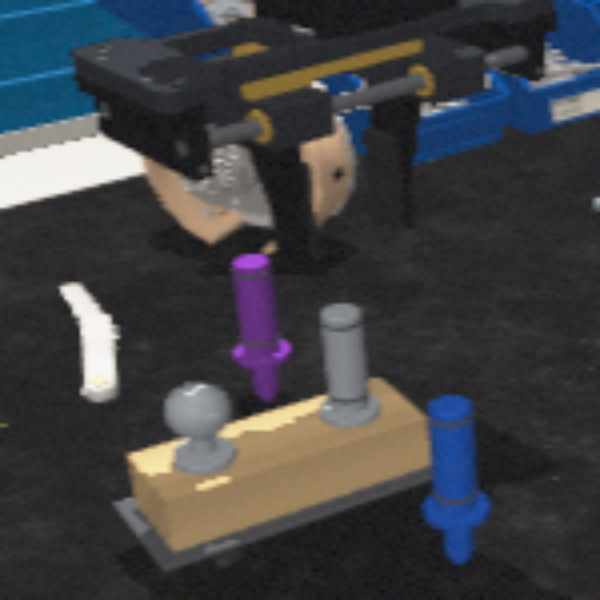

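The scene crop shows fingers (295,250)/(408,225) straddling the grey pin (342,315), needing about 5 mm more to +y. Descend and grip.

```bash
python3 -m handwheel '[{"x":0.001,"y":0.005,"z":0.01,"wx":0,"wy":0,"wz":0},{"x":0.001,"y":0.005,"z":0.03,"wx":0,"wy":0,"wz":0},{"x":0.001,"y":0.005,"z":0.05,"wx":0,"wy":0,"wz":0},{"x":0.001,"y":0.005,"z":0.067,"wx":0,"wy":0,"wz":0},{"x":0.001,"y":0.005,"z":0.0745,"wx":0,"wy":0,"wz":0},{"x":0.001,"y":0.005,"z":0.0745,"wx":0,"wy":0,"wz":0},{"x":0.001,"y":0.005,"z":0.0745,"wx":0,"wy":0,"wz":0}]'
python3 -m handwheel '[{"x":0,"y":0,"z":0,"wx":0,"wy":0,"wz":0},{"x":0,"y":0,"z":0,"wx":0,"wy":0,"wz":0},{"x":0,"y":0,"z":0,"wx":0,"wy":0,"wz":0},{"x":0,"y":0,"z":0,"wx":0,"wy":0,"wz":0},{"x":0,"y":0,"z":0,"wx":0,"wy":0,"wz":0},{"x":0,"y":0,"z":0,"wx":0,"wy":0,"wz":0},{"x":0,"y":0,"z":0,"wx":0,"wy":0,"wz":0},{"x":0,"y":0,"z":0,"wx":0,"wy":0,"wz":0}]' 0.005 30
python3 - <<'E'
from h import *
d=ctrl.get_image('top')
for z in(.041,.036):h=onz(d,384.75,196.3,z);print(h,tojig(h))
print(onz(d,368.67,207.89,.041),onz(d,402.89,205.67,.041))
E
```

```text
time: 13.75
position: [0.4638, 0.2019, 0.0566]
tool_rot: [-0.146, 3.138, 0.0]
ft_force: [0.7, -0.9, 0.5]
grip_width: 0.465
grip_force: 0.0
time: 14.42
position: [0.4639, 0.2024, 0.0568]
tool_rot: [-0.146, 3.137, 0.002]
ft_force: [-1.3, 1.7, 3.2]
grip_width: 0.197
grip_force: 30.0
[ 0.57853842 -0.16375338  0.041     ] [ 0.01155828 -0.00031431  0.041     ]
[ 0.57957641 -0.16479075  0.036     ] [ 0.0124968  -0.00144248  0.036     ]
[ 0.55011485 -0.12637065  0.041     ] [ 0.5575329 -0.2056543  0.041    ]
```

```bash
python3 - <<'E'
from h import *
print(tool([.5775,-.1637,.13]))
E
python3 -m handwheel '[{"x":0,"y":0,"z":-0.01,"wx":0,"wy":0,"wz":0},{"x":0,"y":0,"z":-0.025,"wx":0,"wy":0,"wz":0},{"x":0,"y":0,"z":-0.045,"wx":0,"wy":0,"wz":0},{"x":0,"y":0,"z":-0.07,"wx":0,"wy":0,"wz":0},{"x":0,"y":0,"z":-0.09,"wx":0,"wy":0,"wz":0},{"x":-0.01,"y":-0.03,"z":-0.1,"wx":0,"wy":0,"wz":0},{"x":-0.02,"y":-0.065,"z":-0.1,"wx":0,"wy":0,"wz":0},{"x":-0.03,"y":-0.1,"z":-0.1,"wx":0,"wy":0,"wz":0},{"x":-0.045,"y":-0.135,"z":-0.1,"wx":0,"wy":0,"wz":0},{"x":-0.055,"y":-0.16,"z":-0.1,"wx":0,"wy":0,"wz":0}]'
```

```text
[-0.07911098 -0.37501988 -0.07354685]
time: 15.3
position: [0.5333, 0.0427, 0.1565]
tool_rot: [0.141, -3.138, 0.004]
ft_force: [0.1, 0.0, -0.5]
grip_width: 0.196
grip_force: 30.0
```

```bash
python3 -m handwheel '[{"x":-0.005,"y":-0.03,"z":0,"wx":0,"wy":0,"wz":0},{"x":-0.01,"y":-0.065,"z":0,"wx":0,"wy":0,"wz":0},{"x":-0.015,"y":-0.1,"z":0,"wx":0,"wy":0,"wz":0},{"x":-0.02,"y":-0.135,"z":0,"wx":0,"wy":0,"wz":0},{"x":-0.023,"y":-0.17,"z":0,"wx":0,"wy":0,"wz":0},{"x":-0.024,"y":-0.2,"z":0,"wx":0,"wy":0,"wz":0},{"x":-0.024,"y":-0.213,"z":0.01,"wx":0,"wy":0,"wz":0},{"x":-0.024,"y":-0.215,"z":0.025,"wx":0,"wy":0,"wz":0},{"x":-0.024,"y":-0.215,"z":0.04,"wx":0,"wy":0,"wz":0},{"x":-0.024,"y":-0.215,"z":0.04,"wx":0,"wy":0,"wz":0}]'
python3 -m handwheel '[{"x":0,"y":0,"z":0,"wx":0,"wy":0,"wz":0},{"x":0,"y":0,"z":0,"wx":0,"wy":0,"wz":0}]'
python3 - <<'E'
from h import *
st=ctrl.get_state()
print(tool([.5775,-.1637,.11]),st['position'])
d=grab('top','t8.png');e=grab('scene','s8.png')
p=st['position'];print('nose pred',proj(e,p-[0,0,.0508]),'hole pred',proj(e,[.5775,-.1637,.041]),'top',proj(d,[.5775,-.1637,.041]))
b=cv2.resize(cv2.imread('pics/s8.png')[150:230,275:375],(750,600),interpolation=2)
cv2.imwrite('pics/c8.png',b)
E
```

```text
time: 16.13
position: [0.5736, -0.1648, 0.1129]
tool_rot: [0.143, -3.131, -0.001]
ft_force: [-0.4, 0.8, -1.1]
grip_width: 0.196
grip_force: 30.0
time: 16.3
position: [0.5769, -0.1644, 0.1168]
tool_rot: [0.146, -3.138, 0.0]
ft_force: [-0.3, -0.5, -1.0]
grip_width: 0.198
grip_force: 30.0
[-0.00065133  0.00066476  0.00683828] [ 0.5769141  -0.16442123  0.11683847]
nose pred [321.42041064 182.72656303] hole pred [320.67836362 192.04349838] top [384.72948235 196.73714974]
```

View pics/c8.png

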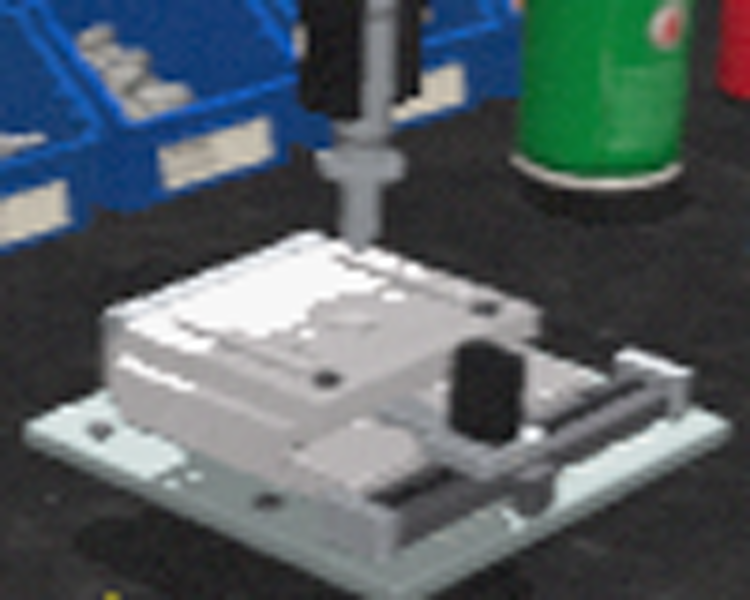

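```bash
python3 - <<'E'
from h import *
e=ctrl.get_image('scene');print('fin/clip pred',proj(e,fromjig(-.0575,.0155,.043)),proj(e,fromjig(-.0785,.0155,.017)))
print(cv2.imread('pics/s6.png')[186:200,312:332].max(2))
im=e['image'].max(2);print(im[172:188,314:334])
# lid outline expectation: screw holes / px per mm
h=np.array([.5775,-.1637,.041]);print([(proj(e,h+v)-proj(e,h)).round(2) for v in np.eye(3)*.01])
E
```

```text
fin/clip pred [338.05582503 201.32963801] [344.44296315 214.03729784]
[[246 246 246 246 246 246 246 246 246 246 246 226 153 156 166 197 236 244
  246 245]
 [246 246 246 246 246 246 246 246 246 246 246 246 246 242 195 146 155 170
  212 239]
 [246 246 246 246 246 246 246 246 246 246 246 246 246 246 245 246 241 195
  145 155]
 [246 246 246 246 246 246 246 246 246 246 246 246 246 246 246 246 246 246
  246 225]
 [246 246 246 246 246 246 246 246 246 246 246 246 246 246 246 246 246 246
  246 246]
 [246 246 246 246 246 246 246 246 246 246 246 246 246 246 246 246 246 246
  246 246]
 [246 246 246 246 246 246 245 239 228 225 231 228 238 245 246 246 246 246
  246 246]
 [246 246 246 246 246 246 241 201 169 175 173 162 200 242 246 246 246 246
  246 246]
 [246 246 246 246 246 246 246 244 235 229 227 223 241 246 246 246 246 246
  245 246]
 [246 246 246 246 246 246 246 246 246 246 246 246 246 246 246 246 246 245
  245 246]
 [246 245 237 243 246 246 246 246 246 246 246 246 246 245 245 246 246 246
  246 246]
 [240 245 246 246 245 245 246 246 246 246 246 246 246 246 246 246 246 246
  246 238]
 [162 183 
[... 891 characters left out ...]
 45  44  45  44  46  50
   45  45]
 [175 230 238 204 109  47 103 130 141 140 115  77  49  45  44  43  46  45
   42  48]
 [232 233 226 221 216 226 221 171 136 137  96  50  47  45  48  49  47  47
   47  42]
 [204 232 237 245 245 240 245 233 155 170 224 189 115  85  46  44  45  50
   50  50]
 [246 247 247 247 244 206 165 196 232 245 247 247 247 236 146  88  42  45
   46  55]
 [247 247 247 247 247 247 235 161 159 171 203 237 246 236 201 237 219 116
   64  47]
 [247 247 247 247 247 247 247 247 247 236 164 163 179 185 195 242 245 225
  180 165]
 [247 247 247 247 247 247 247 247 247 247 247 245 208 156 164 180 195 199
  193 189]]
[array([-2.75, -1.23]), array([-2.95,  1.02]), array([ 0.14, -3.7 ])]
```

Accounting for the scene bias, the nose (322.4,183.4) is aligned with the hole (321.6,193.1) to within 1 mm. I'll lower it in.

```bash
python3 -m handwheel '[{"x":-0.0006,"y":0.0006,"z":0.006,"wx":0,"wy":0,"wz":0},{"x":-0.0006,"y":0.0006,"z":0.012,"wx":0,"wy":0,"wz":0},{"x":-0.0006,"y":0.0006,"z":0.018,"wx":0,"wy":0,"wz":0},{"x":-0.0006,"y":0.0006,"z":0.023,"wx":0,"wy":0,"wz":0},{"x":-0.0006,"y":0.0006,"z":0.027,"wx":0,"wy":0,"wz":0},{"x":-0.0006,"y":0.0006,"z":0.03,"wx":0,"wy":0,"wz":0},{"x":-0.0006,"y":0.0006,"z":0.03,"wx":0,"wy":0,"wz":0}]'
python3 -c "
from h import *
print(tool([.5775,-.1637,.0638]))"
```

```text
time: 17.03
position: [0.5769, -0.1637, 0.0852]
tool_rot: [0.146, -3.137, -0.0]
ft_force: [0.6, -0.5, -0.5]
grip_width: 0.2
grip_force: 30.0
[-0.00062863 -0.00010238  0.02140016]
```

The nose is in with no force; going on down.

```bash
python3 -m handwheel '[{"x":0,"y":0,"z":0.005,"wx":0,"wy":0,"wz":0},{"x":0,"y":0,"z":0.01,"wx":0,"wy":0,"wz":0},{"x":0,"y":0,"z":0.015,"wx":0,"wy":0,"wz":0},{"x":0,"y":0,"z":0.019,"wx":0,"wy":0,"wz":0},{"x":0,"y":0,"z":0.02,"wx":0,"wy":0,"wz":0},{"x":0,"y":0,"z":0.02,"wx":0,"wy":0,"wz":0},{"x":0,"y":0,"z":0.02,"wx":0,"wy":0,"wz":0}]'
python3 -m handwheel '[{"x":0,"y":0,"z":0.0005,"wx":0,"wy":0,"wz":0},{"x":0,"y":0,"z":0.001,"wx":0,"wy":0,"wz":0},{"x":0,"y":0,"z":0.001,"wx":0,"wy":0,"wz":0},{"x":0,"y":0,"z":0.001,"wx":0,"wy":0,"wz":0}]'
```

```text
time: 17.62
position: [0.5776, -0.1638, 0.0662]
tool_rot: [-0.146, 3.138, -0.0]
ft_force: [-0.7, 0.3, -0.5]
grip_width: 0.199
grip_force: 30.0
time: 17.95
position: [0.5776, -0.1637, 0.0653]
tool_rot: [-0.146, 3.138, 0.0]
ft_force: [0.4, 0.3, -1.8]
grip_width: 0.197
grip_force: 30.0
```

```bash
python3 -m handwheel '[{"x":0,"y":0,"z":0.0005,"wx":0,"wy":0,"wz":0},{"x":0,"y":0,"z":0.001,"wx":0,"wy":0,"wz":0},{"x":0,"y":0,"z":0.0015,"wx":0,"wy":0,"wz":0},{"x":0,"y":0,"z":0.0015,"wx":0,"wy":0,"wz":0},{"x":0,"y":0,"z":0.0015,"wx":0,"wy":0,"wz":0}]'
python3 -m handwheel '[{"x":0,"y":0,"z":0.0005,"wx":0,"wy":0,"wz":0},{"x":0,"y":0,"z":0.0005,"wx":0,"wy":0,"wz":0},{"x":0,"y":0,"z":0.0005,"wx":0,"wy":0,"wz":0}]'
```

```text
time: 18.37
position: [0.5776, -0.1637, 0.0638]
tool_rot: [-0.146, 3.138, 0.0]
ft_force: [0.4, -0.1, -0.4]
grip_width: 0.2
grip_force: 30.0
time: 18.62
position: [0.5777, -0.1637, 0.0638]
tool_rot: [-0.146, 3.138, 0.001]
ft_force: [-2.4, 2.1, 5.5]
grip_width: 0.202
grip_force: 30.0
```

Contact at exactly the expected home height. Now press a bit more, to about 10 N.

```bash
python3 -m handwheel '[{"x":0,"y":0,"z":0.0003,"wx":0,"wy":0,"wz":0},{"x":0,"y":0,"z":0.0003,"wx":0,"wy":0,"wz":0},{"x":0,"y":0,"z":0.0003,"wx":0,"wy":0,"wz":0},{"x":0,"y":0,"z":0.0003,"wx":0,"wy":0,"wz":0}]'
python3 -m handwheel '[{"x":0,"y":0,"z":0,"wx":0,"wy":0,"wz":0},{"x":0,"y":0,"z":0,"wx":0,"wy":0,"wz":0},{"x":0,"y":0,"z":0,"wx":0,"wy":0,"wz":0},{"x":0,"y":0,"z":0,"wx":0,"wy":0,"wz":0},{"x":0,"y":0,"z":0,"wx":0,"wy":0,"wz":0},{"x":0,"y":0,"z":0,"wx":0,"wy":0,"wz":0}]'
```

```text
time: 18.95
position: [0.5776, -0.1637, 0.0637]
tool_rot: [-0.146, 3.138, 0.001]
ft_force: [-2.6, 1.4, 6.6]
grip_width: 0.196
grip_force: 30.0
time: 19.45
position: [0.5776, -0.1637, 0.0637]
tool_rot: [-0.146, 3.138, 0.001]
ft_force: [-3.6, 2.1, 6.8]
grip_width: 0.194
grip_force: 30.0
```

```bash
python3 -m handwheel '[{"x":0,"y":0,"z":0,"wx":0,"wy":0,"wz":0},{"x":0,"y":0,"z":0.0005,"wx":0,"wy":0,"wz":0},{"x":0,"y":0,"z":0.0005,"wx":0,"wy":0,"wz":0},{"x":0,"y":0,"z":0.0005,"wx":0,"wy":0,"wz":0},{"x":0,"y":0,"z":0.0005,"wx":0,"wy":0,"wz":0},{"x":0,"y":0,"z":0.0005,"wx":0,"wy":0,"wz":0}]' - 45
python3 - <<'E'
from h import *
d=grab('top','t9.png');e=grab('scene','s9.png')
b=cv2.resize(cv2.imread('pics/s9.png')[140:230,275:375],(660,594),interpolation=2);cv2.imwrite('pics/c9.png',b)
print(ctrl.get_state()['ft_force'])
E
```

```text
time: 19.95
position: [0.5777, -0.1637, 0.0637]
tool_rot: [-0.146, 3.138, 0.001]
ft_force: [-3.9, 2.0, 9.8]
grip_width: 0.195
grip_force: 45.0
[-3.51242017  1.40995319  9.48573599]
```

View pics/c9.png

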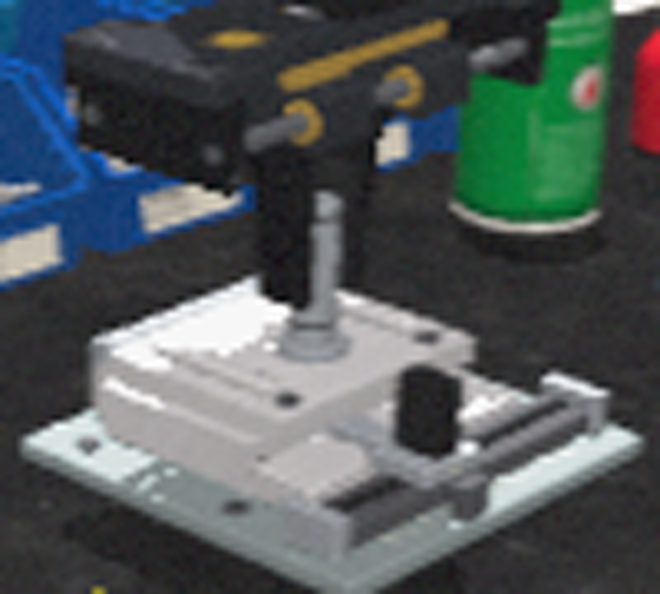

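The collar sits flat on the shut lid (crop 313,345), the stop is level with the clip, and the pin is gripped and pressed at about 9.8 N. Handing in.

```bash
python3 -c "
from bench import ctrl
print(ctrl.close_job())"
```

```text
the job is handed in; nothing more can be done
None
```

I handed the job in at about 20 s: the stop is level with the index clip to within about 0.5 mm by camera, the upper half is shut, and the pin is fully home and still gripped, pressed down at about 10 N; the ball-headed plug was left in the stand, and no verdict came back.

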